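# Set the ten-position selector to 7 and latch its sprung safety bar

### The arm

A 6-joint arm with a two-finger parallel gripper is mounted at the origin on a cart in front of the work surface, level with it; the furniture and walls round the work are solid. World frame = base frame: x ahead of the robot, y to its left, z up, the work surface at z = 0. Lengths are in mm, angles in rad, forces in N, time in s.
With the tool pointing down it reaches from about 350 to 850 mm from the base axis. Payload 8.1 kg.
Tool frame: the origin (TCP) lies on the front face of the gripper's body, between the roots of the fingers; the fingertips stand 73 mm ahead of it and the grasp point (between the pads) lies 54 mm ahead of it; z points along the fingers, y is the line along which they close (so a half turn about z gives the same grasp; the last joint's range is limited). The gripper opens to 85 mm and grips with 20 to 120 N. Pads are 22 mm wide; open, the fingers measure 114 mm over their backs; the gripper's body (76 mm by 85 mm) begins 54 mm behind the grasp point. The pads swing forward as they close: fully open they stand 13 mm farther back than shut.
Start: joints at [1.079, 0.13, 1.488, -0, 1.523, -0.085], TCP at [237.383, 551.049, 303.892] pointing down, gripper open.
Joint ranges: [-2.96, 2.96], [-0.89, 2.26], [0.02, 2.5], [-1.34, 4.48], [0, 2.73], [-2.66, 2.66]. Speed limits (rad/s): [2.39, 2.39, 2.79, 3.14, 3.14, 3.14].

### API

Orientations are given as a rotation vector (axis times angle).
In Python, from bench import monitor, cams, workorder, finder gives the robot as it stands.
- The arm moves only by the shell command python3 -m pendant 'ROWS'. ROWS is JSON, one flat list of numbers, 5 for each row, row after row: the shift along the tool's x, y, z in cm, then the turn about the tool's z in degrees, then the closure in counts, from 0 (fully open) to 255 (shut). A call has 1 to 12 rows; each row shifts and turns the commanded pose from where the row before left it, along the tool's axes as they then stand; what a row does not reach is not made up. A row lasts 1/10 s, in which the tool goes at most 50 mm and 8.59 degrees, less where a joint would pass 70% of its speed; a pose out of reach is approached as far as the arm can. A call with a gripper value outside its range is refused whole. The fingers move at their own pace and stop on an object; the grip force is fixed at half the most. Time passes only in rows, so rows that do not move let the fingers close. It gives the time, the measured TCP pose, the force, the opening and the grip force at its end, in the units of the state.
- monitor.read_state(): the state, without advancing time (a new reading comes with each control period).
- cams.get_image(name): name is "scene" or "top" or "wrist"; returns the picture (480x640x3 uint8, red, green, blue); there is no depth.
- cams.get_calibration(name): a dict with "fx", "fy", "cx", "cy" (pixels), "origin" and "rotation" of the camera in the world. Camera axes: x right, y down, z forward; pixel columns grow to the right and rows downward; lengths in mm; the calibration is good to about 2 mm. The wrist camera is an equidistant fisheye: a pixel r from the principal point sees the ray r / f radians off the axis. A picture is of the moment at which its call begins: read the wrist's pose just before it. get_calibration takes no time and is no camera call; for the wrist camera it gives the pose at the moment of the call.
- workorder.close_job(): hands the job in; it is judged then, once.
Trained networks look in the newest picture that a camera, given by its name, has taken for a name from the list of things; names that differ only in an ending like _2 or _b are one class to them, and where a whole thing is asked for, a point or a joint stands for the part that bears it (a point fixed in the world has none). Each returns a list of dicts, best first, with "confidence" (0 to 1); they miss things now and then, are a little off and sometimes report something else, mostly with a low value. They report only what shows in the picture. A call takes as long as a camera call.
- finder.search_frame(camera, label): "extent" ([left, top, right, bottom] in pixels, round what is visible of it).
- finder.mark_of(camera, label): "at" ([column, row] in pixels: a listed point, or the origin of a listed thing).
The state is a dict: "clock": time; "joint_positions": joint angles; "joint_velocities": joint speeds; "joint_efforts": joint torques, N m; "position": TCP position; "tcp_rot": TCP orientation; "wrist_force": force on the tool from outside, world axes, zero at the start; "ft_torque": the same for the moment, N m; "finger_gap": finger opening in mm; "grip_force": force on a finger pad.
Only numpy, scipy, OpenCV 4.12 (cv2) and the standard library are available. Lean on these libraries where they do the work, as an engineer would, in place of code of your own. Each camera call takes 0.05 s, during which the arm holds its last target. There are 200 camera calls.

### The job

Turn the selector's sleeve round until its upright pin clicks in at the numeral 7. Then press the sprung safety bar in front of it down, push it sideways under the steel hook while you hold it down, and let go so that it stays latched. Leave the bottles, the jar and the beaker round it standing where they are.

Things in the scene. Friction and masses are not known exactly. Their poses are not given: they have to be found in the camera images.
- selector: Grey base plate, fixed to the worktop, 250 (x) x 200 (y) mm, top 17 mm up. Origin on the worktop under the sleeve's vertical turning axis; the plate reaches from 160 mm before (-x) to 90 mm behind it. Own x points away from the robot at yaw 0, y left, z up. All 'own' directions below are this body's.
- scale_7 (a point): Point on the scale under numeral 7, 72 mm from the sleeve's axis. White numerals 0 to 9 stand on a fixed black disc (85 mm radius) round the sleeve, clockwise from above in 30 degree steps: numeral k lies 135 - 30*k degrees counter-clockwise from own x, so 7 is on the right, at -75; the gap between 9 and 0 faces the front.
- sleeve (a joint): Angle of the sleeve (rad): 0 with the pin at numeral 0, growing clockwise from above, 0.5236 a numeral; 7 is 3.665. Stops at 0 and 9. A ribbed aluminium drum, 108 mm across, flat top 48 mm above the worktop. A ball detent clicks it into each numeral: it takes 4 to 6 N at the pin, and once past half way it springs on into the next numeral and stays.
- pin_top (a point): Centre of the top of the sleeve's upright dark steel pin, which is also its pointer: round, 14 mm in diameter, 42 mm from the turning axis, standing from the sleeve's top (48 mm) to 89 mm above the worktop. It can be pushed round with a fingertip from beside it, above the sleeve's flat top.
- bar (a joint): Safety bar's turn about its hinge (rad): 0 raised by its spring (0.6 rad above level), 0.6 level, 0.70 fully down. The hinge lies along own x, 55 mm up, at own y -85 mm; the bar (14 wide, 10 mm thick) leads from it to own +y. The spring lifts always: about 3 N at the pad when raised, 7 N when down. It passes under the hook only beyond 0.59; released there it rests at 0.56.
- bar_slide (a joint): Sideways place of the bar with its carriage (m): 0 at the front, 0.030 fully in towards the sleeve (own +x). The bar's middle line is at own x -135 mm + this. Friction 1 to 2 N; it stays where it is left. Latched: in by more than 20 mm and held down by the hook. Pushed in while raised, the bar lies above the hook and cannot latch.
- hook (a point): Middle of the underside of the steel hook's roof, 62 mm above the worktop. The roof is 34 (own x) by 22 mm and 7 mm thick, carried by an 8 mm post at its sleeve side (own +x) and open to the front; the bar is pushed in under it.
- pad (a point): Middle of the upper face of the press pad at the bar's free end, 131 mm from the hinge axis and 5 mm above the bar's middle. A rubber-faced steel plate, 46 mm (own x) by 52 mm (along the bar), with a 20 mm high, 4 mm thick wall along its sleeve-side (own +x) edge, inner face 19 mm from the middle: a fingertip pressing on the pad can push against this wall. Moves with the bar.
- wash_bottle: translucent squeeze wash bottle with a bent spout, 74x82 mm, 216 mm tall, loose; origin at the centre of its underside, z up
- bottle_hdpe: white round plastic bottle, 74 mm across, 176 mm tall, loose; origin at the centre of its underside, z up
- beaker_small: small clear beaker, 52 mm across, 49 mm tall, loose; origin at the centre of its underside, z up
- amber_1: brown glass bottle with black cap, 62 mm across, 118 mm tall, loose; origin at the centre of its underside, z up
- jar_b: white jar with ribbed white lid, 45 mm across, 80 mm tall, loose; origin at the centre of its underside, z up
- buffer_2: small white bottle with coloured screw cap, 40 mm across, 85 mm tall, loose; origin at the centre of its underside, z up

How it is judged:
By the outcome, as a careful person would: the job done as asked, in the order asked, and still so for the second after the job is handed in, with the robot touching nothing.
It also fails if it takes over 58 s, if anything falls off the work surface, if the arm or the gripper's body presses on something with over 40 N, if the wrist force passes 120 N, or if a joint passes its speed limit or range.

## Working session

There is one attempt and no reset: what is moved stays moved. The work goes in short steps, Python scripts to look and compute and a shell command to move; the robot and the scene stay as the last step left them, time stands still between calls to the robot, and variables do not carry over. Pictures are saved under pics/ and viewed, at most 14 in all, crops included, and the job is handed in when it is done.

```bash
mkdir -p pics
cat > h.py <<'E'
import numpy as np, cv2
from bench import monitor, cams, workorder, finder
from scipy.spatial.transform import Rotation as R
def ray(cam,px):
    c=cams.get_calibration(cam); u=(px[0]-c["cx"])/c["fx"]; v=(px[1]-c["cy"])/c["fy"]
    if cam=="wrist":
        r=np.hypot(u,v); d=np.array([u/r*np.sin(r),v/r*np.sin(r),np.cos(r)]) if r>0 else np.array([0,0,1.])
    else: d=np.array([u,v,1.])
    return np.array(c["origin"]),np.array(c["rotation"])@d
def at_z(cam,px,z):
    o,d=ray(cam,px); return o+d*(z-o[2])/d[2]
def snap(cam,name):
    im=cams.get_image(cam); cv2.imwrite(f"pics/{name}.png",im[:,:,::-1]); return im
def state():
    s=monitor.read_state(); print({k:np.round(s[k],3).tolist() for k in("clock","position","tcp_rot","wrist_force","finger_gap")}); return s
E
python3 - <<'E'
from h import *
s=state(); print(R.from_rotvec(s["tcp_rot"]).as_matrix().round(3))
snap("scene","s0"); snap("top","t0")
zs=dict(scale_7=None,pin_top=89,hook=62,pad=120,selector=0)
for cam in("scene","top"):
    for l,z in zs.items():
        z=z if z is not None else 17
        for d in finder.mark_of(cam,l)[:2]: print(cam,l,np.round(d["at"],1),round(d["confidence"],2),at_z(cam,d["at"],z).round(1))
for l in("wash_bottle","bottle_hdpe","beaker_small","amber_1","jar_b","buffer_2"):
    for d in finder.mark_of("top",l)[:2]: print(l,np.round(d["at"]),round(d["confidence"],2),at_z("top",d["at"],0).round())
E
```

```text
{'clock': 0.0, 'position': [237.188, 550.676, 302.875], 'tcp_rot': [-0.635, -3.076, 0.003], 'wrist_force': [0.541, 0.213, 0.713], 'finger_gap': 85.244}
[[-0.918  0.396 -0.001]
 [ 0.396  0.918 -0.002]
 [ 0.    -0.002 -1.   ]]Traceback (most recent call last):
  File "<stdin>", line 8, in <module>
  File "h.py", line 11, in at_z
    o,d=ray(cam,px); return o+d*(z-o[2])/d[2]
                                         ~^^^
IndexError: invalid index to scalar variable.
```

```bash
sed -i 's/np.array(c\["rotation"\])@d/R.from_rotvec(c["rotation"]).apply(d)/' h.py
python3 - <<'E'
from h import *
print(cams.get_calibration("top"))
zs=dict(scale_7=17,pin_top=89,hook=62,pad=132,selector=0)
for cam in("scene","top"):
    cams.get_image(cam)
    for l,z in zs.items():
        for d in finder.mark_of(cam,l)[:2]: print(cam,l,np.round(d["at"],1),round(d["confidence"],2),at_z(cam,d["at"],z).round(1))
for l in("wash_bottle","bottle_hdpe","beaker_small","amber_1","jar_b","buffer_2"):
    for d in finder.mark_of("top",l)[:2]: print(l,np.round(d["at"]),round(d["confidence"],2),at_z("top",d["at"],0).round())
E
```

```text
{'fx': 614.2217915527877, 'fy': 614.2217915527877, 'cx': 318.2696603668446, 'cy': 241.31767341487554, 'origin': array([ 299.64270123, -356.16919989, 1231.641203  ]), 'rotation': array([-2.07852822,  2.14356715, -0.22037377])}
scene scale_7 [345.4 281.5] 0.63 [ 567.3 -424.    17. ]
scene pin_top [289.  245.6] 0.9 [ 538.4 -316.6   89. ]
scene hook [297.1 290.9] 0.86 [ 453.4 -380.3   62. ]
scene hook [286.  245.8] 0.59 [ 569.7 -290.    62. ]
scene pad [269.8 268.6] 0.72 [ 410.8 -356.1  132. ]
scene selector [307.6 284. ] 0.63 [ 546.7 -349.9    0. ]
scene selector [360.7 261.5] 0.15 [ 664.9 -417.1    0. ]
top scale_7 [348.  234.1] 0.64 [ 569.7 -420.2   17. ]
top pin_top [297.1 248.7] 0.83 [ 528.3 -318.7   89. ]
top pin_top [410.8 256.2] 0.62 [ 507.2 -533.3   89. ]
top hook [329.4 289.9] 0.75 [ 451.4 -377.8   62. ]
top hook [408.3 256.2] 0.71 [ 512.2 -532.7   62. ]
top pad [312.8 307.7] 0.96 [ 411.2 -345.7  132. ]
top selector [315.7 250.8] 0.59 [ 540.6 -353.7    0. ]
top selector [329.4 288.2] 0.5 [ 462.9 -379.1    0. ]
wash_bottle [237. 300.] 0.8 [ 445. -193.    0.]
bottle_hdpe [411. 256.] 0.82 [ 524. -548.    0.]
beaker_small [250. 256.] 0.97 [ 534. -218.    0.]
beaker_small [377. 224.] 0.37 [ 593. -481.    0.]
amber_1 [313. 307.] 0.66 [ 425. -344.    0.]
amber_1 [302. 185.] 0.59 [ 682. -330.    0.]
jar_b [347. 189.] 0.73 [ 670. -423.    0.]
buffer_2 [380. 225.] 0.97 [ 590. -487.    0.]
```

View pics/t0.png

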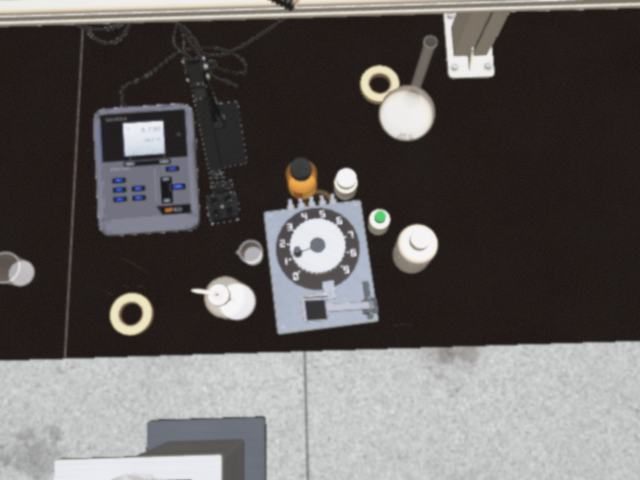

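View pics/s0.png

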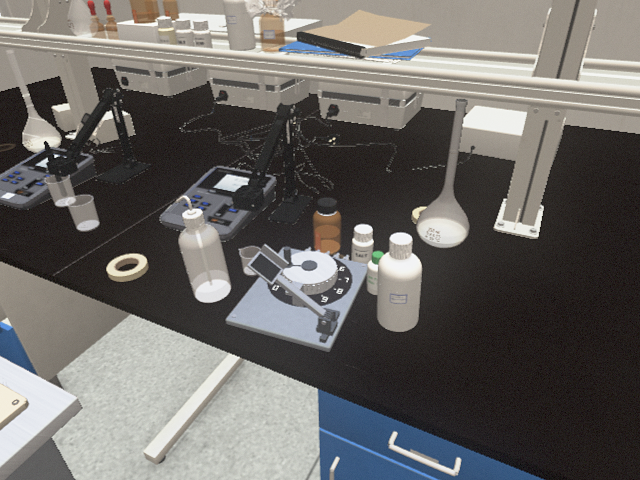

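```bash
cat > fit.py <<'E'
from h import *
from scipy.optimize import least_squares
def proj(cam,P):
    c=cams.get_calibration(cam); p=R.from_rotvec(c["rotation"]).inv().apply(np.array(P)-c["origin"])
    return np.array([c["fx"]*p[0]/p[2]+c["cx"],c["fy"]*p[1]/p[2]+c["cy"]])
a=np.radians(-75)
pts=[("top",(90,100,17),(264,212)),("top",(90,-100,17),(360,201)),("top",(-160,-100,17),(378,322)),("top",(-160,100,17),(277,333)),
("top",(0,0,48),(317.5,245)),("top",(-135,20.3,133),(312.8,307.7)),("scene",(-135,20.3,133),(269.8,268.6)),
("top",(72*np.cos(a),72*np.sin(a),17),(348,234.1)),("scene",(72*np.cos(a),72*np.sin(a),17),(345.4,281.5))]
def W(p,P):
    c,s=np.cos(p[2]),np.sin(p[2]); return [p[0]+c*P[0]-s*P[1],p[1]+s*P[0]+c*P[1],P[2]]
res=lambda p:np.concatenate([proj(c,W(p,P))-np.array(q) for c,P,q in pts])
r=least_squares(res,[540,-354,0],loss="soft_l1"); p=r.x
print(p.round(3),res(p).reshape(-1,2).round(1).tolist())
for cam,q in(("top",(297.1,248.7)),("scene",(289,245.6))):
    w=at_z(cam,q,89)-[p[0],p[1],0]; print(w.round(),np.hypot(*w[:2]).round(1),np.degrees(np.arctan2(w[1],w[0])-p[2]).round(1))
E
python3 fit.py
python3 - <<'E'
import cv2
a=cv2.imread('pics/t0.png')[170:350,190:440]; b=cv2.imread('pics/s0.png')[190:360,170:430]
cv2.imwrite('pics/c0.png',cv2.resize(cv2.vconcat([a[:, :250],b[:,:250]]),None,fx=1.7*1,fy=1.7,interpolation=2)) if 0 else cv2.imwrite('pics/c0.png',cv2.resize(a,None,fx=3.2,fy=3.2,interpolation=2))
E
```

```text
[ 5.43059e+02 -3.57104e+02  9.30000e-02] [[-0.7, -1.0], [0.3, -1.7], [-0.3, -1.1], [-0.3, 0.6], [-0.3, -0.2], [2.1, 2.4], [-4.8, -0.2], [2.2, 0.7], [0.4, -0.2]]
[-15.  38.  89.] 41.1 105.7
[-5. 41. 89.] 40.8 91.2
```

View pics/c0.png

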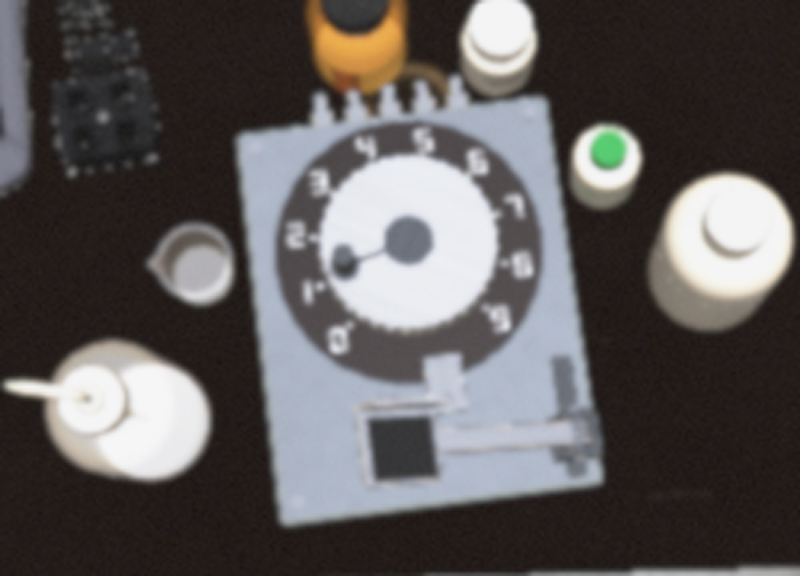

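The top view shows the pin at numeral 1 (about 297,250). The bar is raised, with the pad at (313,308). I'll fly in above the bottles.

```bash
python3 -m pendant '[-1.5,-1.7,-1,0,100,-3,-3.4,-1,0,195,-3,-3.4,-1,0,195,-3,-3.4,-1,0,195,-3,-3.4,-1,0,195,-3,-3.4,0,0,195,-3,-3.4,0,0,195,-3,-3.4,0,0,195,-3,-3.4,0,0,195,-3,-3.4,0,0,195,-3,-3.4,0,0,195,-3,-3.4,0,0,195]'
python3 -m pendant '[-3,-3.4,0,0,195,-3,-3.4,0,0,195,-3,-3.4,0,0,195,-3,-3.4,0,0,195,-3,-3.4,0,0,195,-3,-3.4,0,0,195,-3,-3.4,0,0,195,-2,-2.5,0,0,195,-1,-1,0,0,195,0,0,0,0,195]'
cat > look.py <<'E'
import sys
from h import *
s=state(); snap("wrist",sys.argv[1])
for l,z in dict(scale_7=17,pin_top=89,hook=62,pad=133,selector=0).items():
    if len(sys.argv)>2 and l=="pad": z=float(sys.argv[2])
    for d in finder.mark_of("wrist",l)[:2]: print(l,np.round(d["at"],1),round(d["confidence"],2),at_z("wrist",d["at"],z).round(1))
E
python3 look.py w1
```

```text
clock: 2.25
position: [399.7, 53.6, 354.3]
tcp_rot: [0.634, 3.076, 0.001]
wrist_force: [1.2, -0.5, -0.1]
finger_gap: 20.1
grip_force: 0.0
clock: 3.25
position: [511.9, -292.1, 353.2]
tcp_rot: [-0.638, -3.075, -0.0]
wrist_force: [0.4, -0.3, -0.1]
finger_gap: 20.0
grip_force: 0.0
{'clock': 3.25, 'position': [511.867, -292.096, 353.189], 'tcp_rot': [-0.638, -3.075, -0.0], 'wrist_force': [0.397, -0.324, -0.056], 'finger_gap': 19.955}
scale_7 [243.5 276.4] 0.77 [ 573.  -423.5   17. ]
scale_7 [216.3 294.1] 0.17 [ 581.4 -468.5   17. ]
pin_top [306.1 227. ] 0.61 [ 527.4 -314.6   89. ]
hook [225.9 179.5] 0.85 [ 456.4 -373.3   62. ]
pad [205.1 131.3] 0.98 [ 410.1 -349.6  133. ]
selector [284.2 232.6] 0.62 [ 547.1 -356.5    0. ]
```

View pics/w1.png

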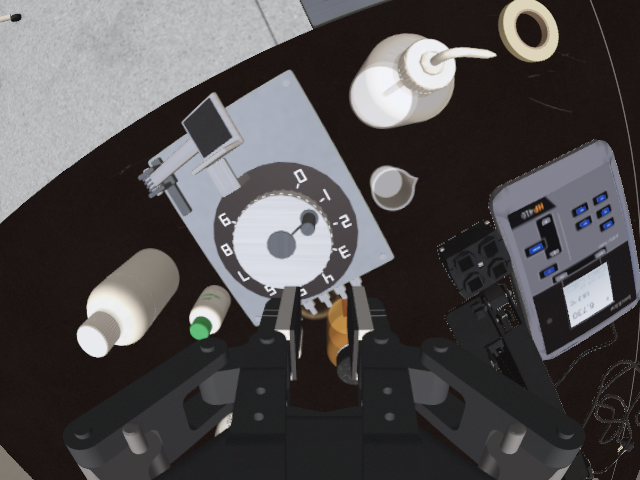

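```bash
cat >> fit.py <<'E'
print("--- wrist")
for n,P,q,z in(("FL",(-160,100),(290,70),17),("RL",(90,100),(394,257),17),("FR",(-160,-100),(148,160),17),("s7",(72*np.cos(a),72*np.sin(a)),(243.5,276.4),17),("pad",(-135,20.3),(205.1,131.3),133),("hub",(0,0),(281.5,244),48)):
    print(n,(at_z("wrist",q,z)[:2]-W(p,(*P,z))[:2]).round(1))
for q in((306.1,227),(309,218)):
    w=at_z("wrist",q,89)-[p[0],p[1],0]; print(w.round(1),np.hypot(*w[:2]).round(1),np.degrees(np.arctan2(w[1],w[0])-p[2]).round(1))
E
python3 fit.py
python3 - <<'E'
import cv2
b=cv2.imread('pics/w1.png')[60:310,130:410]
cv2.imwrite('pics/c1.png',cv2.resize(b,None,fx=2.4,fy=2.4,interpolation=2))
E
```

```text
[ 5.43059e+02 -3.57104e+02  9.30000e-02] [[-0.7, -1.0], [0.3, -1.7], [-0.3, -1.1], [-0.3, 0.6], [-0.3, -0.2], [2.1, 2.4], [-4.8, -0.2], [2.2, 0.7], [0.4, -0.2]]
[-15.  38.  89.] 41.1 105.7
[-5. 41. 89.] 40.8 91.2
--- wrist
FL [3.1 1.1]
RL [-1.1  3.8]
FR [2.4 5.3]
s7 [5.8 1.4]
pad [ 3.4 -0.2]
hub [2.5 3.4]
[-15.2  42.6  89. ] 45.2 104.3
[-22.2  48.7  89. ] 53.5 109.2
```

View pics/c1.png

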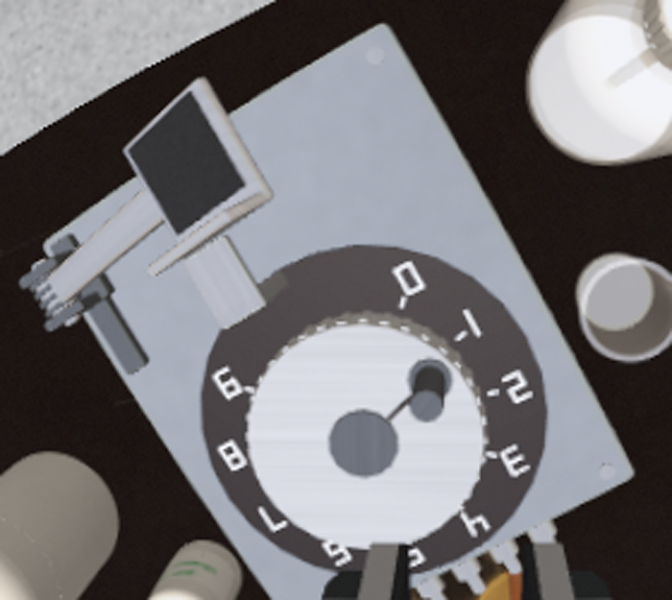

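```bash
python3 -m pendant '[-1.3,-0.75,0,0,195,-1.26,-0.74,0,0,195,0,0,2,7.7,195,0,0,2,7.7,195,0,0,2,7.7,195,0,0,2,7.7,195,0,0,2,7.7,195,0,0,2,7.8,195,0,0,1,0,195,0,0,1,0,195,0,0,0,0,195]'
python3 look.py w2
```

```text
clock: 4.65
position: [529.1, -313.4, 212.8]
tcp_rot: [-1.788, -2.581, -0.0]
wrist_force: [-0.7, -0.2, -0.5]
finger_gap: 19.7
grip_force: 0.0
{'clock': 4.65, 'position': [529.146, -313.418, 212.828], 'tcp_rot': [-1.788, -2.581, -0.0], 'wrist_force': [-0.715, -0.22, -0.511], 'finger_gap': 19.745}
scale_7 [321.8 354.7] 0.88 [ 571.3 -429.1   17. ]
pin_top [320.5 268.2] 0.96 [ 531.1 -321.5   89. ]
hook [189.5 286.8] 0.71 [ 453.8 -379.5   62. ]
pad [ 84.8 272.1] 0.86 [ 409.4 -352.1  133. ]
selector [320.1 273.8] 0.78 [ 545.2 -362.9    0. ]
```

View pics/w2.png

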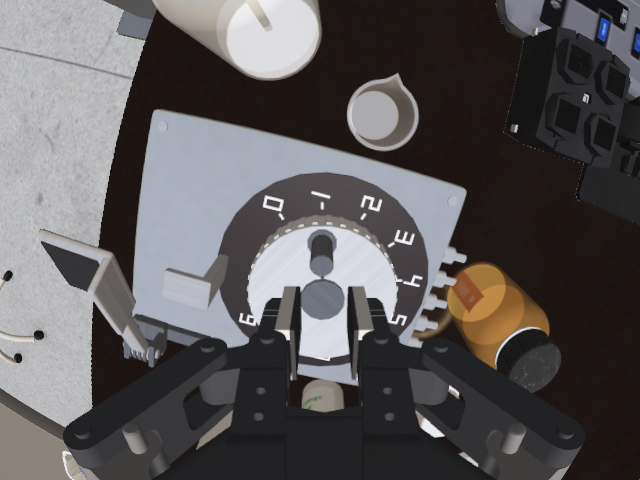

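```bash
python3 -m pendant '[-0.5,-0.1,1,0,195,0,0,2,0,195,0,0,2,0,195,0,0,2,0,195,0,0,1,0,195,0,0,0,0,195]'
python3 - <<'E'
from h import *
s=state(); m=R.from_rotvec(s["tcp_rot"]).as_matrix(); print(m.round(3)); print(np.degrees(np.arctan2(m[1,1],m[0,1])), s["grip_force"])
snap("wrist","w3")
for l,z in dict(pin_top=89).items():
    for d in finder.mark_of("wrist",l)[:2]: print(l,np.round(d["at"],1),round(d["confidence"],2),at_z("wrist",d["at"],z).round(1))
E
```

```text
clock: 5.55
position: [529.2, -318.5, 131.5]
tcp_rot: [-1.791, -2.576, -0.0]
wrist_force: [-0.7, -0.0, -0.1]
finger_gap: 20.3
grip_force: 0.0
{'clock': 5.55, 'position': [529.204, -318.529, 131.509], 'tcp_rot': [-1.791, -2.576, -0.0], 'wrist_force': [-0.73, -0.041, -0.087], 'finger_gap': 20.271}
[[-0.348  0.937 -0.003]
 [ 0.937  0.348  0.002]
 [ 0.003 -0.002 -1.   ]]
20.388130084117858 0.0
pin_top [322.7 343.6] 0.66 [ 531.6 -322.6   89. ]
```

View pics/w3.png

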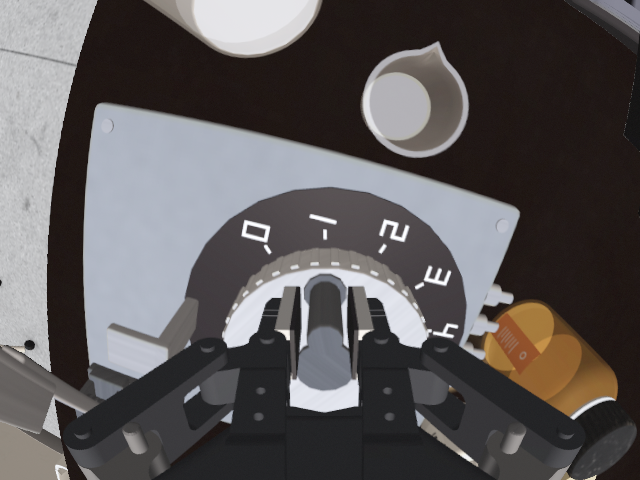

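```bash
python3 -m pendant '[-0.2,0,0,0,195,-0.036,0.548,0,7.5,195,-0.036,0.548,0,7.5,195,-0.036,0.548,0,7.5,195,-0.036,0.548,0,7.5,195,-0.036,0.548,0,7.5,195,-0.036,0.548,0,7.5,195,-0.036,0.548,0,7.5,195,-0.036,0.548,0,7.5,195,-0.036,0.548,0,7.5,195,-0.036,0.548,0,7.5,195,0,0,0,0,195]'
python3 - <<'E'
from h import *
s=state(); m=R.from_rotvec(s["tcp_rot"]).as_matrix(); g=np.degrees(np.arctan2(m[1,0],m[0,0])); P=np.array(s["position"][:2]); C=np.array([544.4,-357.6]);w=P-C
print(g,np.hypot(*w),np.degrees(np.arctan2(w[1],w[0])),s["joint_positions"])
E
```

```text
clock: 6.85
position: [580.8, -337.1, 135.4]
tcp_rot: [2.992, 0.951, 0.002]
wrist_force: [1.2, -0.9, -0.2]
finger_gap: 20.8
grip_force: 0.8
{'clock': 6.85, 'position': [580.764, -337.077, 135.358], 'tcp_rot': [2.992, 0.951, 0.002], 'wrist_force': [1.208, -0.892, -0.201], 'finger_gap': 20.798}
35.257344185855274 41.75511401590846 29.43945718811945 [-6.02101391e-01  4.44886907e-01  1.42850570e+00 -2.54740940e-04
  1.26545342e+00  3.53415402e-01]
```

```bash
python3 -m pendant '[-0.036,0.548,0,7.5,195,-0.036,0.548,0,7.5,195,-0.036,0.548,0,7.5,195,-0.036,0.548,0,7.5,195,-0.036,0.548,0,7.5,195,-0.036,0.548,0,7.5,195,-0.036,0.548,0,7.5,195,-0.036,0.548,0,7.5,195,-0.036,0.548,0,7.5,195,-0.036,0.548,0,7.5,195,-0.036,0.548,0,7.5,195,0,0,0,0,195]'
python3 - <<'E'
from h import *
s=state(); m=R.from_rotvec(s["tcp_rot"]).as_matrix(); g=np.degrees(np.arctan2(m[1,0],m[0,0])); P=np.array(s["position"][:2]); C=np.array([544.4,-357.6]);w=P-C
print(g,np.hypot(*w),np.degrees(np.arctan2(w[1],w[0])),s["joint_positions"])
t=P*0+C+42*np.array([np.cos(np.radians(-69.7)),np.sin(np.radians(-69.7))]); print("remaining tool",m[:2,:2].T@(t-P))
snap("top","t1")
for d in finder.mark_of("top","pin_top")[:2]:
    q=at_z("top",d["at"],89); print(d,q,np.degrees(np.arctan2(q[1]-C[1],q[0]-C[0]))-5.3)
snap("wrist","w4")
for d in finder.mark_of("wrist","pin_top")[:2]:
    q=at_z("wrist",d["at"],89); print(d,q,np.degrees(np.arctan2(q[1]-C[1],q[0]-C[0]))-5.3)
E
```

```text
clock: 8.05
position: [574.4, -391.3, 134.8]
tcp_rot: [-2.88, 1.254, -0.002]
wrist_force: [1.5, 2.5, 1.0]
finger_gap: 19.8
grip_force: 1.0
{'clock': 8.05, 'position': [574.383, -391.316, 134.82], 'tcp_rot': [-2.88, 1.254, -0.002], 'wrist_force': [1.544, 2.502, 1.023], 'finger_gap': 19.8}
-47.03739586905909 45.11880467578082 -48.353951164117625 [-6.71978982e-01  5.05510194e-01  1.34894003e+00  4.76577598e-04
  1.28601045e+00  1.71964081e+00]
remaining tool [-6.34972016 15.1460953 ]
{'at': [332.6, 224.2], 'confidence': 0.62} [ 573.96402934 -387.73170602   89.        ] -50.84483787557273
{'at': [314.0, 350.7], 'confidence': 0.89} [ 573.73065476 -384.29674397   89.        ] -47.60844286269328
{'at': [457.8, 439.2], 'confidence': 0.18} [ 481.70879876 -388.65503089   89.        ] -158.94779228558428
```

View pics/w4.png

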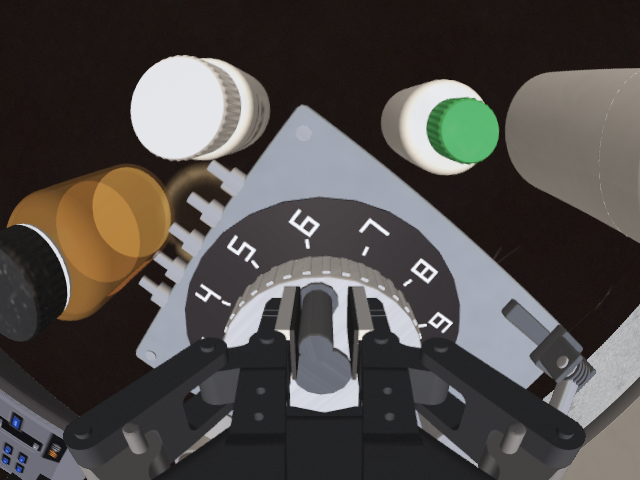

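```bash
python3 -m pendant '[-0.12,0.53,0,7.5,195,-0.12,0.53,0,7.5,195,-0.12,0.53,0,7.5,195,0,0,0,0,195,0,0,0,0,195]'
python3 - <<'E'
from h import *
s=state(); m=R.from_rotvec(s["tcp_rot"]).as_matrix(); g=np.degrees(np.arctan2(m[1,0],m[0,0])); P=np.array(s["position"][:2]); C=np.array([544.4,-357.6]);w=P-C
print(g,np.hypot(*w),np.degrees(np.arctan2(w[1],w[0])))
t=P*0+C+42*np.array([np.cos(np.radians(-69.7)),np.sin(np.radians(-69.7))]); print("remaining tool",m[:2,:2].T@(t-P))
snap("wrist","w5")
for c in("wrist",):
  for d in finder.mark_of(c,"pin_top")[:2]:
    q=at_z(c,d["at"],89); print(d,q,np.degrees(np.arctan2(q[1]-C[1],q[0]-C[0]))-5.3)
E
```

```text
clock: 8.75
position: [559.3, -397.3, 133.9]
tcp_rot: [2.584, -1.786, 0.0]
wrist_force: [-0.5, 0.2, 0.2]
finger_gap: 20.4
grip_force: 0.0
{'clock': 8.75, 'position': [559.287, -397.341, 133.884], 'tcp_rot': [2.584, -1.786, 0.0], 'wrist_force': [-0.502, 0.161, 0.155], 'finger_gap': 20.368}
-69.30306664843849 42.43747466526328 -69.46345932765311
remaining tool [-0.43831626  0.17216654]
{'at': [324.1, 345.5], 'confidence': 0.97} [ 558.66112216 -394.72199917   89.        ] -74.28477123356274
```

View pics/w5.png

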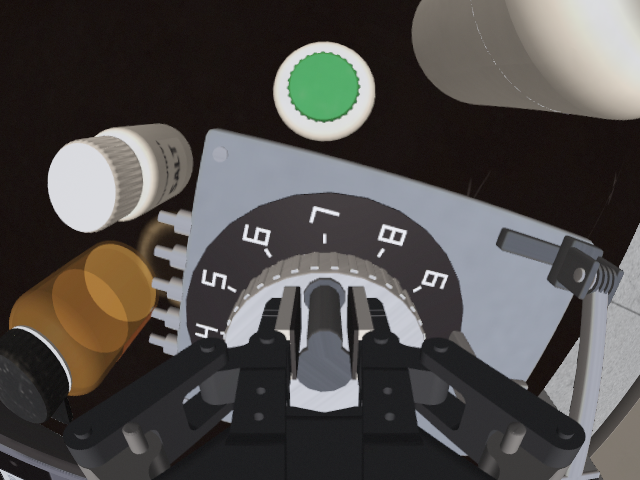

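Pin sits free between the fingers at numeral 7 (324,345), with no contact force. Next I'll lift out, turn and shut the fingers.

```bash
python3 -m pendant '[0,0,-2,0,195,0,0,-4,0,195,0,0,-4,0,195,0,0,-3,-8.3,255,0,0,-1,-8.3,255,0,0,0,-8.3,255,0,0,0,-8.3,255,0,0,0,-8.3,255,0,0,0,-8.3,255,0,0,0,-8.3,255,0,0,0,-8.3,255,0,0,0,-8.2,255]'
python3 - <<'E'
from h import *
s=state(); m=R.from_rotvec(s["tcp_rot"]).as_matrix(); P=np.array(s["position"]); C=np.array([544.4,-357.6])
print(np.degrees(np.arctan2(m[1,0],m[0,0])), "cam rel tool", m.T@(np.array(cams.get_calibration("wrist")["origin"])-P))
ex=np.array([np.cos(.093),np.sin(.093)]);ey=np.array([-ex[1],ex[0]])
t=np.array([*(C-134*ex+20.3*ey),P[2]]); print(t,"tool shift",m.T@(t-P))
for c in("top","wrist"):
  cams.get_image(c)
  for l,z in(("pin_top",89),("pad",133)):
   for d in finder.mark_of(c,l)[:1]:
    q=at_z(c,d["at"],z); print(c,l,d,q.round(1),np.degrees(np.arctan2(q[1]-C[1],q[0]-C[0]))-5.3)
E
```

```text
clock: 10.05
position: [559.5, -397.1, 273.9]
tcp_rot: [3.138, 0.151, -0.0]
wrist_force: [-0.3, 0.2, 0.6]
finger_gap: 0.2
grip_force: 0.0
{'clock': 10.05, 'position': [559.506, -397.141, 273.857], 'tcp_rot': [3.138, 0.151, -0.0], 'wrist_force': [-0.336, 0.247, 0.583], 'finger_gap': 0.19}
5.519368194261842 cam rel tool [ 79.62153037   0.78221001 -71.58017435]
[ 409.09388569 -349.83176789  273.85694211] tool shift [-1.45164308e+02 -6.15572614e+01  3.71189692e-03]
top pin_top {'at': [339.5, 230.5], 'confidence': 0.88} [ 561.2 -400.5   89. ] -73.8967364012918
top pad {'at': [313.8, 309.0], 'confidence': 0.82} [ 408.8 -347.5  133. ] 170.4228244330097
wrist pin_top {'at': [321.4, 233.0], 'confidence': 0.71} [ 555.7 -396.3   89. ] -79.05904662111917
```

```bash
python3 -m pendant '[-3.6,-1.6,0,0,255,-4,-1.6,0,0,255,-4,-1.6,0,0,255,-2.9,-1.4,0,0,255,0,0,2,0,255,0,0,2,0,255,0,0,0.8,0,255,0,0,0,0,255]'
python3 - <<'E'
from h import *
import cv2
im=snap("scene","s1"); cv2.imwrite("pics/s1c.png",cv2.resize(im[180:360,180:420,::-1],None,fx=3,fy=3,interpolation=2))
E
```

```text
clock: 11.15
position: [408.9, -347.6, 224.6]
tcp_rot: [-3.137, -0.135, 0.003]
wrist_force: [-0.7, -0.1, -1.2]
finger_gap: 0.1
grip_force: 0.0
```

View pics/s1c.png

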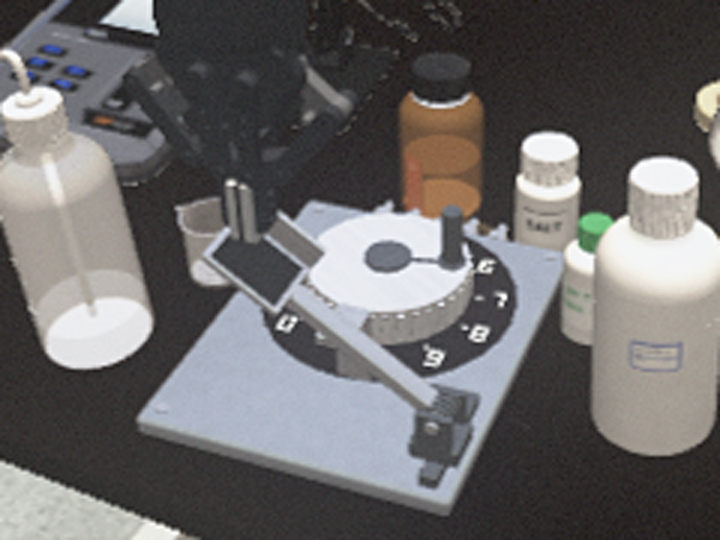

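```bash
python3 -m pendant '[0,0,1,0,255,0,-0.7,1.1,0,255,0,-0.6,1.2,0,255,0,-0.5,1.2,0,255,0,-0.35,1.25,0,255,0,-0.25,1.3,0,255,0,-0.1,1.3,0,255,0,0,0.9,0,255,0,0,0,0,255]'
python3 - <<'E'
from h import *
s=state()
im=snap("scene","s2"); cv2.imwrite("pics/s2c.png",cv2.resize(im[180:360,180:420,::-1],None,fx=3,fy=3,interpolation=2))
E
```

```text
clock: 12.1
position: [406.6, -322.4, 131.5]
tcp_rot: [-3.136, -0.137, 0.003]
wrist_force: [-0.4, 5.2, 6.0]
finger_gap: 0.1
grip_force: 3.0
{'clock': 12.1, 'position': [406.59, -322.375, 131.533], 'tcp_rot': [-3.136, -0.137, 0.003], 'wrist_force': [-0.437, 5.173, 5.992], 'finger_gap': 0.114}
```

View pics/s2c.png

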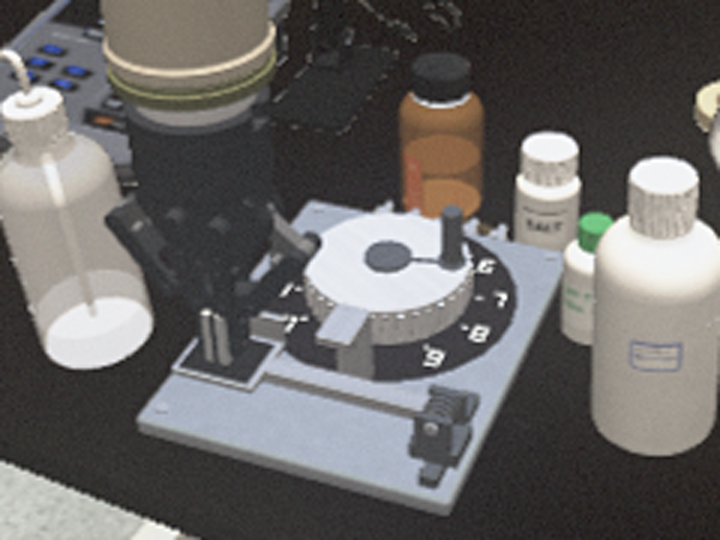

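```bash
python3 -m pendant '[0,0,0.4,0,255,0,0,0.4,0,255,0,0,0,0,255]'
```

```text
clock: 12.45
position: [407.1, -323.2, 125.2]
tcp_rot: [-3.138, -0.137, 0.001]
wrist_force: [-0.4, 4.4, 6.1]
finger_gap: -0.0
grip_force: 3.2
```

```bash
python3 -m pendant '[0.3,0,0.2,0,255,0.8,0,0,0,255,0.8,0,0,0,255,0.8,0,0,0,255,0.4,0,0,0,255,0,0,0,0,255]'
python3 - <<'E'
from h import *
s=state()
im=snap("scene","s3"); cv2.imwrite("pics/s3c.png",cv2.resize(im[180:360,180:420,::-1],None,fx=3,fy=3,interpolation=2))
E
```

```text
clock: 13.05
position: [438.0, -320.8, 123.5]
tcp_rot: [3.138, 0.137, -0.002]
wrist_force: [-3.5, 1.7, 7.1]
finger_gap: -0.3
grip_force: 3.3
{'clock': 13.05, 'position': [438.012, -320.752, 123.544], 'tcp_rot': [3.138, 0.137, -0.002], 'wrist_force': [-3.461, 1.68, 7.078], 'finger_gap': -0.316}
```

View pics/s3c.png

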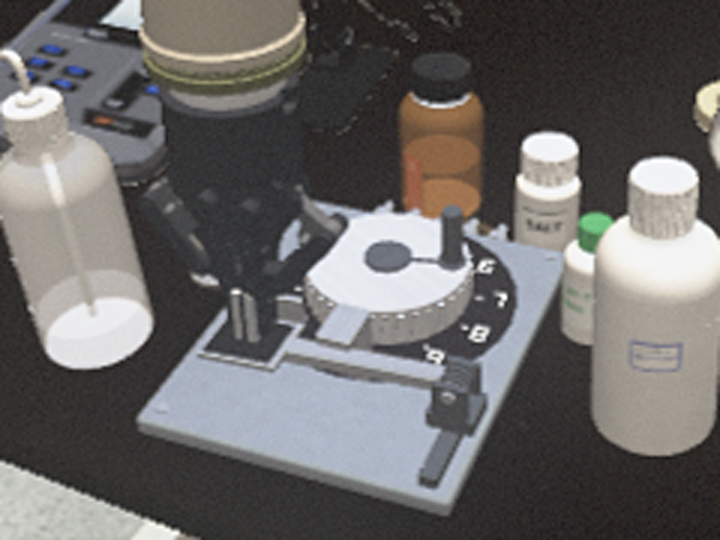

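```bash
python3 -m pendant '[0.3,0,0,0,255,0.3,0,0,0,255,0,0,0,0,255]'
```

```text
clock: 13.4
position: [443.6, -320.6, 123.6]
tcp_rot: [3.138, 0.137, -0.002]
wrist_force: [-5.2, 0.8, 6.2]
finger_gap: 0.0
grip_force: 3.3
```

```bash
python3 -m pendant '[0.2,0,0,0,255,0,0,0,0,255]'
```

```text
clock: 13.6
position: [444.7, -320.5, 123.3]
tcp_rot: [3.138, 0.136, -0.005]
wrist_force: [-8.2, -1.6, 6.2]
finger_gap: 0.1
grip_force: 6.5
```

```bash
python3 -m pendant '[-0.15,0,0,0,255,0,0,-0.4,0,255,0,0,-0.5,0,255,0,0,-0.7,0,255,0,0,-1,0,255,0,0,-3,0,255,0,0,-4,0,255,0,0,-4,0,255,-4,0,-2,0,255,-4,0,0,0,255,0,0,0,0,255]'
python3 - <<'E'
from h import *
s=state(); C=np.array([544.4,-357.6])
im=snap("scene","s4"); a=cv2.resize(im[180:360,180:420,::-1],None,fx=2.5,fy=2.5,interpolation=2)
for c in("scene","top"):
  if c=="top": cams.get_image(c)
  for l,z in(("pin_top",89),("pad",65),("hook",62)):
   for d in finder.mark_of(c,l)[:1]:
    q=at_z(c,d["at"],z)[:2]-C; k=np.exp(-.093j)*complex(*q); print(c,l,round(d["confidence"],2),"own",round(k.real),round(k.imag),np.degrees(np.angle(k)).round())
cv2.imwrite("pics/s4c.png",a)
E
```

```text
clock: 14.7
position: [362.2, -327.5, 280.6]
tcp_rot: [3.137, 0.134, -0.0]
wrist_force: [0.1, -0.2, -0.5]
finger_gap: 0.2
grip_force: 0.0
{'clock': 14.7, 'position': [362.241, -327.455, 280.568], 'tcp_rot': [3.137, 0.134, -0.0], 'wrist_force': [0.111, -0.201, -0.532], 'finger_gap': 0.206}
scene pin_top 0.67 own 26 -31 -50.0
scene pad 0.73 own -108 42 159.0
top pin_top 0.7 own 8 -41 -79.0
top pad 0.16 own -9 131 94.0
top hook 0.78 own -88 -11 -173.0
```

View pics/s4c.png

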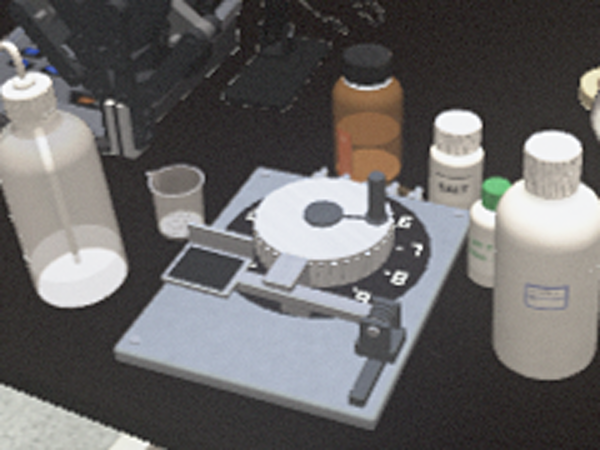

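The released bar stays level under the hook, with the pad near (207,270) in this crop. The pin still points at 7 and every bottle is standing. Handing in.

```bash
python3 -c "
from bench import workorder; print(workorder.close_job())"
```

```text
the job is handed in; nothing more can be done
None
```

The job is handed in: the sleeve is clicked in at 7, the bar is latched under the hook, and nothing round the selector was disturbed; the robot's clock read about 15 s and no result came back.

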